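Open the slant-mouthed cracker jar

TASK

Open the big glass cracker jar: unscrew the cap on its slanted mouth, anticlockwise in several grips until the thread lets go, lift the cap clear and set it down flat, open side down and wholly on the round cork trivet, without dropping it. The cap is thin metal, so grip it gently; keep the jar standing upright in its place and leave the other things on the table as they are.

Things in the scene. Friction and masses are not known exactly. Their poses are not given: they have to be found in the camera images.
- jar: apple-shaped clear glass jar of crackers, at most 160 mm across, 126 mm high without its neck, 2.4 kg, loose on the table: it slides or tips if pushed or pulled hard. Origin at the centre of its underside, z up. The axis of its 44 mm neck leans 30 degrees from vertical towards the jar's own -x: it starts at (0, 0, 60 mm) in the jar's frame and runs along (-0.5, 0, 0.866)
- jar_mouth (a point): centre of the neck's rim, on the mouth's axis, 108 mm from the axis's start; axes of the jar (z up, not along the mouth). The neck has a right-hand thread of 8 mm per turn with 1 to 2 mm of play: the cap turns easily, stays where it is left, and lets go after about two turns (1.8 to 2.1), when it has climbed 14 to 16 mm; 12 mm more along the axis brings its skirt off the neck
- cap_center (a point): centre, half-way up, of the jar's aluminium screw cap: a round knurled cup 63 mm across, 29 mm high, open below, about 90 g; z is its own axis, out of its closed top, and lies along the mouth's axis while screwed on. Round it the jar's glass lies well back: fingers may reach 10 mm past its lower edge. Thin metal: it dents if squeezed with more than about 60 N a side
- cap_seat (a point): centre of the same cap's inner top face, 10.5 mm above cap_center along the cap's axis; it lies on jar_mouth while the cap is screwed home
- trivet_top (a point): centre of the top face of a flat round cork trivet, 130 mm across and 12 mm thick, fixed to the table; top 12 mm above the table
- spoon_rest: low white ceramic spoon rest, a round dish 94 mm across and 16 mm high with an 80 mm channel on its -x side, 165 mm long in all; origin under it between dish and channel; a bystander
- measuring_cup: orange plastic measuring cup, 88 mm across, 92 mm high, loop handle on its +x side; origin at the centre of its underside; a bystander
- tea_canister: upright round wooden tea canister, 75 mm across, 100 mm high; origin at the centre of its underside; a bystander
- soy_bottle: upright glass sauce bottle, 64 mm across, 165 mm high; origin at the centre of its underside; a bystander
- teacup: handleless ceramic teacup, 70 mm across, 75 mm high; origin at the centre of its underside; a bystander
- rice_paddle: white plastic rice paddle lying flat, 190 mm long along its x, 68 mm wide, 10 mm high; origin under it; a bystander

How it is judged:
By the outcome, as a careful person would: the job done as asked, in the order asked, and still so for the second after the job is handed in, with the robot touching nothing.
It also fails if it takes over 72 s, if anything falls off the work surface, if the arm or the gripper's body presses on something with over 40 N, if the wrist force passes 120 N, or if a joint passes its speed limit or range.

ROBOT

A 7-joint arm with a two-finger parallel gripper is mounted at the origin on the work surface. World frame = base frame: x ahead of the robot, y to its left, z up, the work surface at z = 0. Lengths are in m, angles in degrees, forces in N, time in s.
With the tool pointing down it reaches from about 0.425 to 0.875 m from the base axis. Payload 4.7 kg.
Tool frame: the origin (TCP) lies where the fingers leave the gripper's body, on its centre line; the fingertips stand 70 mm ahead of it and the grasp point (between the pads) lies 51 mm ahead of it (env.tip_reach is the distance from the TCP to the fingertips, in m); z points along the fingers, x is the direction in which the jaws open and shut, and the axes are right-handed (so a half turn about z gives the same grasp; the last joint's range is limited). The gripper opens to 87 mm and grips with 3 to 60 N. Pads are 19 mm wide; open, the fingers measure 117 mm over their backs; the gripper's body (75 mm by 190 mm) begins 51 mm behind the grasp point.
Start: joints at [-66.629, 18.392, -4.016, 83.108, 1.295, 78.541, -3.26], TCP at [0.249, 0.6, 0.292] pointing down, gripper open.
Joint ranges: [-163.93, 163.93], [-17.29, 119.83], [-79.2, 71.16], [3.27, 140.29], [-89.18, 269.18], [5.43, 117.66], [-154.24, 154.24]. Speed limits (degrees/s): [147.25, 147.25, 180, 180, 180, 180, 180].

INTERFACE

Orientations are given as [roll, pitch, yaw] about the fixed x, y, z axes, in that order (R = Rz(yaw) Ry(pitch) Rx(roll)).
In Python, from cell import env, optics, order gives the robot as it stands.
- The arm moves only by the shell command python3 -m creep 'ROWS' [FORCE]. ROWS is JSON, a list of rows, each a list of 7 numbers: the shift along the tool's x, y, z in cm, then the turn, a rotation vector about the tool's x, y, z in rad, then the opening, from 0 (shut) to 1 (fully open). A call has 1 to 20 rows; each row shifts and turns the pose as measured when the row begins, along the tool's axes as they then stand; what a row does not reach is not made up. A row lasts 1/10 s, in which the tool goes at most 50 mm and 8.59 degrees, less where a joint would pass 70% of its speed; a pose out of reach is approached as far as the arm can. A call with a gripper value outside its range is refused whole. The fingers move at their own pace and stop on an object; FORCE is the grip in N (left out, the last holds). Time passes only in rows, so rows that do not move let the fingers close. It gives the time, the measured TCP pose, the force and the opening at its end, in the units of the state.
- env.get_obs(): the state, without advancing time (a new reading comes with each control period).
- optics.read_camera(name): name is "scene" or "top" or "wrist"; returns a dict with "frame" (480x640x3 uint8, blue, green, red), "z_map" (480x640 float32, m along the optical axis (not along the pixel's ray), 0 where there is no reading), "fx", "fy", "cx", "cy" (pixels), "distortion" ([k1, k2, p1, p2, k3] as OpenCV has them; the pictures are not rectified), "R" (3x3) and "t" (3): a world point X has camera coordinates R X + t; the wrist camera has in their place "hand_eye" (4x4, takes a point from camera to tool coordinates, whose origin is the TCP and whose axes are the tool frame's). Camera axes: x right, y down, z forward; pixel columns grow to the right and rows downward; lengths in m; the calibration is good to about 2 mm. A picture is of the moment at which its call begins: read the wrist's pose just before it.
- order.sign_off(): hands the job in, once; it reports no verdict.
The state is a dict: "time_s": time; "qpos": joint angles; "joint_velocities": joint speeds; "effort": joint torques, N m; "tool_pos": TCP position; "tool_rot": TCP orientation; "force": force on the tool from outside, world axes, zero at the start; "wrist_torque": the same for the moment, N m; "grip_width": finger opening in m.
Only numpy, scipy, OpenCV 4.12 (cv2) and the standard library are available. Lean on these libraries where they do the work, as an engineer would, in place of code of your own. Each camera call takes 0.05 s, during which the arm holds its last target. There are 200 camera calls.

## Working session

There is one attempt and no reset: what is moved stays moved. The work goes in short steps, Python scripts to look and compute and a shell command to move; the robot and the scene stay as the last step left them, time stands still between calls to the robot, and variables do not carry over. Pictures are saved under pics/ and viewed, on a budget of 10 in all, crops included, one or two more only if the job needs it, and the job is handed in when it is done.

```bash
ls; mkdir -p pics; python3 - <<'E'
from cell import env,optics
import cv2,numpy as np
o=env.get_obs();print({k:np.round(v,3).tolist() for k,v in o.items()})
for n in("scene","top"):
    c=optics.read_camera(n);cv2.imwrite(f"pics/{n}0.png",c["frame"]);np.savez(f"{n}0.npz",**c)
    print(n,c["fx"],c["cx"],c["cy"],c["distortion"],np.round(c["R"],3).tolist(),c["t"],(c["z_map"]>0).mean())
print(optics.read_camera("wrist")["hand_eye"])
E
```

```text
pics
{'time_s': 0.0, 'qpos': [-66.629, 18.439, -4.013, 83.175, 1.296, 78.541, -3.259], 'joint_velocities': [-0.033, -0.044, 0.03, 0.0, 0.01, 0.052, 0.076], 'effort': [0.001, -49.13, -0.404, -31.252, -0.064, 0.044, 0.0], 'tool_pos': [0.249, 0.6, 0.291], 'tool_rot': [179.993, 0.11, 67.437], 'force': [0.225, -0.256, 0.988], 'wrist_torque': [-0.005, -0.014, 0.097], 'grip_width': 0.087}
scene 566.7654756031135 323.8273286091433 241.7945292714995 [-0.05569688  0.          0.          0.          0.        ] [[0.846, 0.533, -0.019], [0.378, -0.624, -0.683], [-0.376, 0.571, -0.73]] [-0.47688935 -0.14368552  1.50751239] 0.9958268229166667
top 559.3041529832805 317.35245987185647 239.9897980465768 [-0.14746073  0.          0.          0.          0.        ] [[0.012, -1.0, 0.001], [-0.993, -0.012, -0.115], [0.115, 0.0, -0.993]] [-0.01447446  0.58809458  1.06590687] 0.9960546875
[[ 9.99998791e-01  4.57621002e-04  1.48594211e-03  8.38869380e-04]
 [-8.20831752e-04  9.67052024e-01  2.54577511e-01 -6.86908497e-02]
 [-1.32048331e-03 -2.54578423e-01  9.67051231e-01 -9.13442740e-02]
 [ 0.00000000e+00  0.00000000e+00  0.00000000e+00  1.00000000e+00]]
```

View pics/scene0.png

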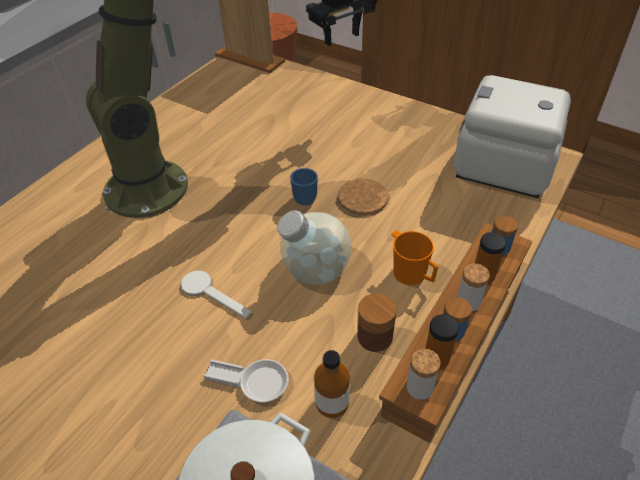

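View pics/top0.png

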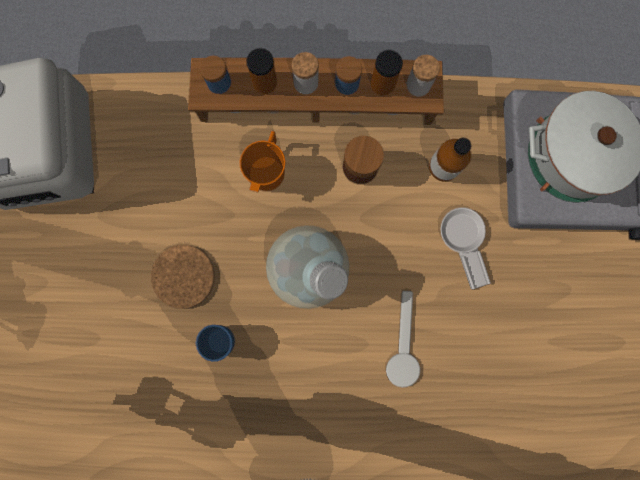

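The scene view shows the jar at about (316,248), with the cap at (293,225) leaning toward the viewer's left. In the top view the cap is at (328,280), the jar at (307,267), the trivet at (183,276) and the teacup at (215,343).

```bash
cat > h.py <<'E'
import numpy as np,cv2
from scipy.spatial.transform import Rotation as Ro
def K(c): return np.array([[c["fx"],0,c["cx"]],[0,c["fy"],c["cy"]],[0,0,1.]])
def rays(c,uv):
    p=cv2.undistortPoints(np.float64(uv).reshape(-1,1,2),K(c),np.float64(c["distortion"]))[:,0]
    return np.c_[p,np.ones(len(p))]
def ext(c,o=None):   # R_wc, origin
    if "R" in c: return c["R"].T,-c["R"].T@c["t"]
    T=c["hand_eye"];R=Ro.from_euler("xyz",o["tool_rot"],degrees=True).as_matrix()
    return R@T[:3,:3],R@T[:3,3]+o["tool_pos"]
def pts(c,mask,o=None):
    v,u=np.nonzero(mask&(c["z_map"]>0));d=rays(c,np.c_[u,v])*c["z_map"][v,u][:,None]
    R,t=ext(c,o);return d@R.T+t,np.c_[u,v]
def plane(c,uv,z,o=None):
    R,t=ext(c,o);d=rays(c,uv)@R.T;return t+d*((z-t[2])/d[:,2])[:,None]
E
python3 - <<'E'
from h import *
L=lambda n:{k:v if v.ndim else float(v) for k,v in np.load(n).items()}
yy,xx=np.mgrid[:480,:640]
c=L("top0.npz");f=c["frame"];hsv=cv2.cvtColor(f,cv2.COLOR_BGR2HSV)
P,uv=pts(c,np.hypot(xx-183,yy-276)<45)
print("table/trivet z pct",np.percentile(P[:,2],[5,25,50,75,95]))
k=P[:,2]>P[:,2].min()+0; 
m=((P[:,2]>0.007)&(P[:,2]<.03)); Q=P[m]
(cc,r)=cv2.minEnclosingCircle(np.float32(Q[:,:2]));print("trivet mean",Q.mean(0),"mec",cc,r,m.sum())
for n,ctr,rad in(("top",(328,281),24),("scene",(293,226),22)):
    c=L(n+"0.npz");hsv=cv2.cvtColor(c["frame"],cv2.COLOR_BGR2HSV)
    P,uv=pts(c,np.hypot(xx-ctr[0],yy-ctr[1])<rad)
    S=hsv[uv[:,1],uv[:,0],1]
    print(n,len(P),"z pct",np.percentile(P[:,2],[1,10,25,50,75,90,99]).round(3))
    rng=np.random.default_rng(0);best=0
    for _ in range(2000):
        a=P[rng.choice(len(P),3,False)];w=np.cross(a[1]-a[0],a[2]-a[0]);l=np.linalg.norm(w)
        if l<1e-5: continue
        w/=l;w*=np.sign(w[2]);
        if w[2]<.75:continue
        i=abs((P-a[0])@w)<.0015
        if i.sum()>best:best=i.sum();I=i
    Q=P[I];m=Q.mean(0);w=np.linalg.svd(Q-m)[2][2];w*=np.sign(w[2])
    print("plane",best,m.round(4),w.round(3),"tilt",np.degrees(np.arccos(w[2])),"az",np.degrees(np.arctan2(w[1],w[0])),"spread",Q.std(0))
    # mec in-plane
    e1=np.cross(w,[0,0,1]);e1/=np.linalg.norm(e1);e2=np.cross(w,e1)
    q=np.c_[(Q-m)@e1,(Q-m)@e2];cc,r=cv2.minEnclosingCircle(np.float32(q));ct=m+cc[0]*e1+cc[1]*e2
    print("top centre",ct.round(4),r,"seat dn 4: ",(ct-w*.004).round(4))
    J,_=pts(c,np.hypot(xx-(307 if n=="top" else 316),yy-(267 if n=="top" else 248))<50)
    j=J[(J[:,2]>.03)&(J[:,2]<.12)];print("jar pts",len(j),np.percentile(j,[1,50,99],axis=0).round(3).tolist())
E
```

```text
table/trivet z pct [-2.73558058e-03 -2.84541286e-05  7.60215204e-03  1.19387622e-02
  1.45825639e-02]
trivet mean [0.51419701 0.26402477 0.01190876] mec (0.5052958130836487, 0.2645644545555115) 0.07880132645368576 3199
top 1781 z pct [-0.003  0.002  0.118  0.151  0.161  0.166  0.171]
plane 528 [ 0.5018 -0.0342  0.1574] [-0.297 -0.43   0.853] tilt 31.507762657206936 az -124.65047018329298 spread [0.01438403 0.0130509  0.00757113]
top centre [ 0.5031 -0.0335  0.1582] 0.031225111335515976 seat dn 4:  [ 0.5043 -0.0318  0.1548]
jar pts 3000 [[0.459, -0.063, 0.064], [0.544, 0.028, 0.107], [0.608, 0.086, 0.12]]
scene 1505 z pct [-0.003  0.     0.091  0.135  0.156  0.164  0.171]
plane 305 [ 0.5049 -0.0356  0.1588] [-0.282 -0.411  0.867] tilt 29.915092758145718 az -124.44383506276503 spread [0.01427404 0.01321048 0.00737421]
top centre [ 0.5049 -0.0358  0.1587] 0.031094297766685486 seat dn 4:  [ 0.506  -0.0342  0.1552]
jar pts 2704 [[0.483, -0.068, 0.033], [0.574, -0.037, 0.092], [0.613, 0.066, 0.12]]
```

```bash
python3 -m creep '[[-3.7,3.1,0,0,0,0,1],[-3.7,3.1,0,0,0,0,1],[-3.7,3.1,0,0,0,0,1],[-3.7,3.1,0,0,0,0,1],[-3.7,3.1,0,0,0,0,1],[-3.7,3.1,0,0,0,0,1],[-3.7,3.1,0,0,0,0,1],[-3.7,3.1,0,0,0,0,1],[-3.7,3.1,0,0,0,0,1],[-3.7,3.1,0,0,0,0,1],[-3.7,3.1,0,0,0,0,1],[-3.7,3.1,0,0,0,0,1],[-3.7,3.1,0,0,0,0,1],[-3.7,3.1,0,0,0,0,1],[-3.7,3.1,0,0,0,0,1],[0,0,0,0,0,0.15,1],[0,0,0,0,0,0.15,1],[0,0,0,0,0,0.15,1],[0,0,0,0,0,0.15,1]]'
cat > goto.py <<'E'
import sys
from h import *
from cell import env
w=np.array([-0.283,-0.412,0.866]);w/=np.linalg.norm(w)
def rel(pos,R,o=None):
    o=o or env.get_obs();R0=Ro.from_euler("xyz",o["tool_rot"],degrees=True).as_matrix()
    s=R0.T@(np.array(pos)-o["tool_pos"])*100;rv=Ro.from_matrix(R0.T@R).as_rotvec()
    print("shift cm",s.round(2),"rotvec",rv.round(3),"|.|deg",np.degrees(np.linalg.norm(rv)).round(1),"q",np.round(o["qpos"],1),"t",o["time_s"],"F",np.round(o["force"],1),"grip",o["grip_width"]);return s,rv
def align(w,o=None): # minimal rotation making tool z=-w
    o=o or env.get_obs();R0=Ro.from_euler("xyz",o["tool_rot"],degrees=True).as_matrix()
    z=R0[:,2];a=np.cross(z,-w);n=np.linalg.norm(a);th=np.arctan2(n,z@-w)
    return Ro.from_rotvec(a/max(n,1e-9)*th).as_matrix()@R0
E
python3 -c "
from goto import *
C=np.array([.508,-.0287,.1444]);R=align(w);rel(C+w*.151,R)"
```

```text
time_s: 2.05
tool_pos: [0.4692, -0.1188, 0.286]
tool_rot: [180.0, 0.2, 33.5]
force: [0.4, -0.4, 1.1]
grip_width: 0.0867
shift cm [ 1.22 -2.54  1.08] rotvec [ 0.197  0.489 -0.   ] |.|deg 30.2 q [-28.4  -3.5  38.3 107.6   2.4  75.3  42.7] t 2.05 F [ 0.4 -0.4  1.1] grip 0.08666585582835332
```

```bash
python3 -m creep '[[0.3,-0.6,0.1,0.049,0.122,0,1],[0.3,-0.6,0.1,0.049,0.122,0,1],[0.3,-0.6,0.1,0.049,0.122,0,1],[0.3,-0.6,0.1,0.049,0.122,0,1],[0,0,0,0,0,0,1],[0,0,0,0,0,0,1]]'
cat > look.py <<'E'
import sys
from goto import *
from cell import optics
def fit(P,rng=np.random.default_rng(0)):
    best=0
    for _ in range(1500):
        a=P[rng.choice(len(P),3,False)];n=np.cross(a[1]-a[0],a[2]-a[0]);l=np.linalg.norm(n)
        if l<1e-5: continue
        n/=l;n*=np.sign(n[2])
        if n@w<.9:continue
        i=abs((P-a[0])@n)<.001
        if i.sum()>best:best=i.sum();I=i
    Q=P[I];m=Q.mean(0);n=np.linalg.svd(Q-m,full_matrices=False)[2][2];n*=np.sign(n[2])
    e1=np.cross(n,[0,0,1]);e1/=np.linalg.norm(e1);e2=np.cross(n,e1)
    q=np.c_[(Q-m)@e1,(Q-m)@e2];cc,r=cv2.minEnclosingCircle(np.float32(q))
    print("n",best,"mean",m.round(4),"norm",n.round(3),"tilt",np.degrees(np.arccos(n[2])).round(1),"az",np.degrees(np.arctan2(n[1],n[0])).round(1),"mec",(m+cc[0]*e1+cc[1]*e2).round(4),"r",round(r,4))
    return m,n
def wrist(name):
    o=env.get_obs();c=optics.read_camera("wrist");cv2.imwrite("pics/"+name+".png",c["frame"]);return o,c
E
python3 - <<'E'
from look import *
o,c=wrist("w1")
# project expected cap top
R,t=ext(c,o);T=np.array([.504,-.0347,.157]);p=R.T@(T-t);print("expect px",p[:2]/p[2]*c["fx"]+[c["cx"],c["cy"]],p[2])
P,uv=pts(c,np.ones((480,640),bool),o)
k=np.linalg.norm(P-T,axis=1)<.035;print(k.sum());fit(P[k])
C=np.array([.508,-.0287,.1444]);rel(C+w*.151,align(w,o),o)
E
```

```text
time_s: 2.65
tool_pos: [0.466, -0.0908, 0.2857]
tool_rot: [-167.4, -28.4, 30.0]
force: [-0.0, 0.5, 0.1]
grip_width: 0.087
expect px [306.87789033 248.0859718 ] 0.2465793777428169
5374
n 3734 mean [ 0.502  -0.032   0.1567] norm [-0.292 -0.404  0.867] tilt 29.9 az -125.9 mec [ 0.5023 -0.0323  0.1567] r 0.0301
shift cm [-0.56  0.17  0.88] rotvec [-0.003 -0.015  0.   ] |.|deg 0.9 q [-26.9 -12.2  48.4 116.9 -23.   65.5  63.2] t 2.65 F [-0.   0.5  0.1] grip 0.08701598431804751
```

View pics/w1.png

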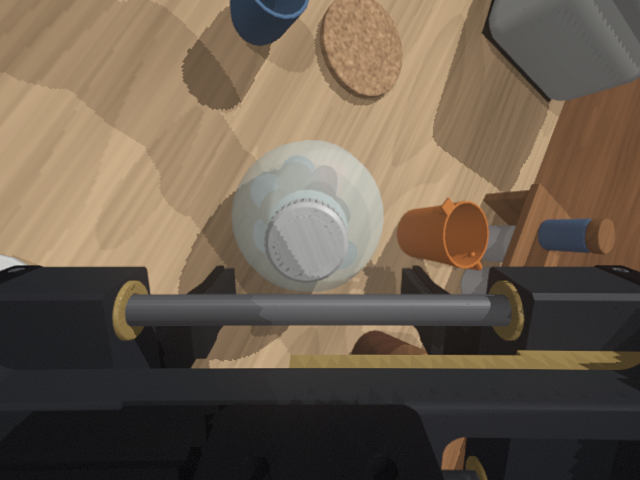

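The wrist view confirms the cap at (308,240), with its axis as estimated (tilt 30°, azimuth about -125.5°). I'll wind the wrist back before gripping.

```bash
python3 -m creep '[[0,0,0,0,0,0.15,1],[0,0,0,0,0,0.15,1],[0,0,0,0,0,0.15,1],[0,0,0,0,0,0.15,1],[0,0,0,0,0,0.15,1],[0,0,0,0,0,0.15,1],[0,0,0,0,0,0.15,1],[0,0,0,0,0,0.15,1],[0,0,0,0,0,0.15,1],[0,0,0,0,0,0.15,1],[0,0,0,0,0,0.15,1],[0,0,0,0,0,0.15,1],[0,0,0,0,0,0.15,1],[0,0,0,0,0,0.15,1],[0,0,0,0,0,0.15,1],[0,0,0,0,0,0.15,1],[0,0,0,0,0,0.15,1],[0,0,0,0,0,0.15,1],[0,0,0,0,0,0.15,1],[0,0,0,0,0,0.15,1]]'
sed -i 's/^w=.*/w=np.array([-0.290,-0.407,0.866]);w\/=np.linalg.norm(w)\nC=np.array([.507,-.0271,.1444])/' goto.py
python3 -c "
from goto import *
rel(C+w*.133,align(w))"
```

```text
time_s: 4.7
tool_pos: [0.4785, -0.0735, 0.2851]
tool_rot: [171.9, 26.0, -140.4]
force: [-0.4, -0.3, 0.8]
grip_width: 0.0869
shift cm [ 2.26 -0.2   1.72] rotvec [ 0.013 -0.054  0.   ] |.|deg 3.2 q [ -10.    -6.9   29.7  114.5  -25.1   67.3 -109.9] t 4.7 F [-0.4 -0.3  0.8] grip 0.08685320545336334
```

```bash
python3 -m creep '[[0.8,-0.05,0.5,0.003,-0.013,0.15,1],[0.8,-0.05,0.5,0.003,-0.013,0.15,1],[0.6,-0.05,0.5,0.003,-0.013,0.15,1],[0,0,0,0,0,0,1],[0,0,0,0,0,0,1]]'
python3 -c "
from goto import *
rel(C+w*.133,align(w));rel(C+w*.053,align(w))"
```

```text
time_s: 5.2
tool_pos: [0.4693, -0.075, 0.2614]
tool_rot: [161.3, 21.4, -167.8]
force: [0.2, 0.7, -0.4]
grip_width: 0.0869
shift cm [ 0.27 -0.59 -0.11] rotvec [-0.017 -0.028  0.   ] |.|deg 1.9 q [  -7.8   -7.5   28.6  118.1  -26.5   63.8 -132.6] t 5.2 F [ 0.2  0.7 -0.4] grip 0.08689143216752318
shift cm [ 0.05 -0.46  7.89] rotvec [-0.017 -0.028  0.   ] |.|deg 1.9 q [  -7.8   -7.5   28.6  118.1  -26.5   63.8 -132.6] t 5.2 F [ 0.2  0.7 -0.4] grip 0.08689143216752318
```

```bash
python3 -m creep '[[0.2,-0.5,0,-0.017,-0.028,0,1],[0,0,0,0,0,0,1],[0,0,1.2,0,0,0,1],[0,0,1.2,0,0,0,1],[0,0,1.2,0,0,0,1],[0,0,0,0,0,0,1],[0,0,0,0,0,0,1]]'
python3 -c "
from goto import *
rel(C+w*.053,align(w))"
```

```text
time_s: 5.9
tool_pos: [0.4827, -0.0606, 0.2261]
tool_rot: [160.5, 22.9, -167.3]
force: [-0.7, -1.1, -0.8]
grip_width: 0.087
shift cm [ 0.35 -0.33  3.85] rotvec [ 0.    -0.006  0.   ] |.|deg 0.3 q [  -8.9   -4.2   29.2  120.3  -31.4   59.4 -127.6] t 5.9 F [-0.7 -1.1 -0.8] grip 0.08698237765046593
```

```bash
python3 -m creep '[[0.35,-0.33,0,0,-0.006,0,1],[0,0,0,0,0,0,1],[0,0,1,0,0,0,1],[0,0,1,0,0,0,1],[0,0,1,0,0,0,1],[0,0,0,0,0,0,1]]'
python3 -c "
from goto import *
rel(C+w*.053,align(w))"
```

```text
time_s: 6.5
tool_pos: [0.4901, -0.0518, 0.1959]
tool_rot: [160.5, 23.3, -167.5]
force: [-0.4, 0.7, -0.2]
grip_width: 0.0867
shift cm [0.02 0.05 0.66] rotvec [-0.     0.002 -0.   ] |.|deg 0.1 q [  -9.4   -1.5   29.2  122.1  -34.7   55.7 -124.5] t 6.5 F [-0.4  0.7 -0.2] grip 0.08671191445218067
```

```bash
python3 -m creep '[[0,0.05,0.6,0,0,0,1],[0,0,0,0,0,0,1],[0,0,0,0,0,0,0],[0,0,0,0,0,0,0],[0,0,0,0,0,0,0],[0,0,0,0,0,0,0],[0,0,0,0,0,0,0]]' 20
python3 - <<'E'
from look import *
rel(C+w*.053,align(w));o,c=wrist("w2")
E
```

```text
time_s: 7.2
tool_pos: [0.4907, -0.0489, 0.1897]
tool_rot: [160.5, 23.2, -167.4]
force: [-0.6, 0.4, -1.6]
grip_width: 0.0626
shift cm [-0.11  0.01 -0.02] rotvec [ 0.    -0.001 -0.   ] |.|deg 0.1 q [  -9.6   -1.    29.1  122.4  -35.2   55.1 -124.1] t 7.2 F [-0.6  0.4 -1.6] grip 0.0626269636023729
```

View pics/w2.png

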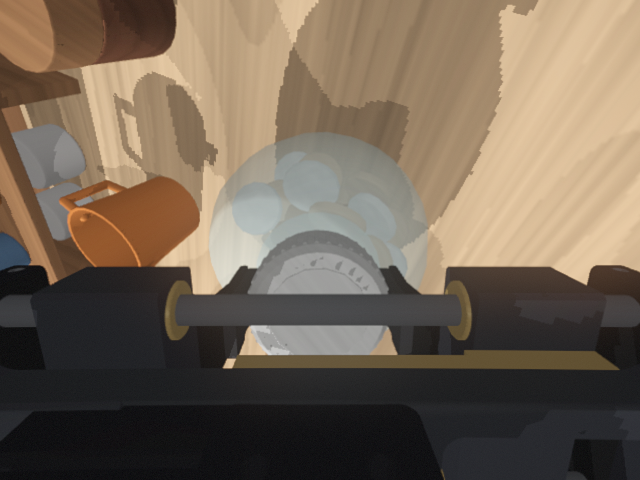

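The fingers sit across the cap at (320,290) and the width reads 62.6 mm. I'll start turning with a short test.

```bash
python3 -m creep '[[0,0,-0.013,0,0,-0.1,0],[0,0,-0.013,0,0,-0.1,0],[0,0,-0.013,0,0,-0.1,0],[0,0,-0.013,0,0,-0.1,0],[0,0,-0.013,0,0,-0.1,0],[0,0,-0.013,0,0,-0.1,0],[0,0,0,0,0,0,0]]'
cat > s.py <<'E'
import sys
from goto import *
h=float(sys.argv[1])/1000
o=env.get_obs();R0=Ro.from_euler("xyz",o["tool_rot"],degrees=True).as_matrix()
rel(C+w*(.053+h),align(w))
g=o["tool_pos"]-C;print("climb mm along axis",((g@w)-.0529)*1e3,"off-axis mm",((g-(g@w)*w)*1e3).round(1),"torque",np.round(o["wrist_torque"],2))
E
python3 s.py 0.76
```

```text
time_s: 7.95
tool_pos: [0.4897, -0.0484, 0.1897]
tool_rot: [178.5, 30.0, -128.2]
force: [0.4, -1.0, -1.3]
grip_width: 0.0629
shift cm [-0.12 -0.17 -0.09] rotvec [ 0.003 -0.     0.   ] |.|deg 0.2 q [ -9.9  -1.1  29.4 122.4 -35.2  55.2 -88.6] t 7.95 F [ 0.4 -1.  -1.3] grip 0.06285351712435489
climb mm along axis 0.010279349568174945 off-axis mm [-2.   0.2 -0.6] torque [-0.58  0.54  0.01]
```

```bash
python3 -m creep '[[0,0,-0.08,0,0,-0.12,0],[0,0,-0.03,0,0,-0.12,0],[0,0,-0.03,0,0,-0.12,0],[0,0,-0.03,0,0,-0.12,0],[0,0,-0.03,0,0,-0.12,0],[0,0,-0.03,0,0,-0.12,0],[0,0,-0.03,0,0,-0.12,0],[0,0,-0.03,0,0,-0.12,0],[0,0,-0.03,0,0,-0.12,0],[0,0,-0.03,0,0,-0.12,0],[0,0,-0.03,0,0,-0.12,0],[0,0,-0.03,0,0,-0.12,0],[0,0,0,0,0,0,0]]'
python3 s.py 2.7
```

```text
time_s: 9.25
tool_pos: [0.4899, -0.0491, 0.1914]
tool_rot: [-150.3, 4.2, -42.9]
force: [0.2, -1.3, -1.7]
grip_width: 0.0626
shift cm [ 0.11 -0.08 -0.1 ] rotvec [ 0.001 -0.001  0.   ] |.|deg 0.1 q [-10.9  -1.3  30.4 122.4 -34.9  55.2  -5.1] t 9.25 F [ 0.2 -1.3 -1.7] grip 0.06259283435526031
climb mm along axis 1.7661799175736348 off-axis mm [-1.3  0.2 -0.3] torque [-0.67  0.62  0.01]
```

```bash
python3 -m creep '[[0,0,-0.05,0,0,-0.12,0],[0,0,-0.03,0,0,-0.12,0],[0,0,-0.03,0,0,-0.12,0],[0,0,-0.03,0,0,-0.12,0],[0,0,-0.03,0,0,-0.12,0],[0,0,-0.03,0,0,-0.12,0],[0,0,-0.03,0,0,-0.12,0],[0,0,-0.03,0,0,-0.12,0],[0,0,-0.03,0,0,-0.12,0],[0,0,-0.03,0,0,-0.12,0],[0,0,-0.03,0,0,-0.12,0],[0,0,-0.03,0,0,-0.12,0],[0,0,-0.03,0,0,-0.12,0],[0,0,-0.03,0,0,-0.12,0],[0,0,-0.03,0,0,-0.12,0],[0,0,-0.03,0,0,-0.12,0],[0,0,-0.03,0,0,-0.12,0],[0,0,-0.03,0,0,-0.12,0],[0,0,-0.03,0,0,-0.12,0],[0,0,0,0,0,0,0]]'
python3 s.py 5.5
```

```text
time_s: 11.25
tool_pos: [0.4878, -0.0511, 0.1935]
tool_rot: [163.3, -25.0, 89.7]
force: [0.6, 0.6, -2.4]
grip_width: 0.0627
shift cm [ 0.09  0.26 -0.06] rotvec [-0.001  0.004 -0.   ] |.|deg 0.2 q [-12.9  -1.8  32.5 122.5 -34.2  55.4 124.5] t 11.25 F [ 0.6  0.6 -2.4] grip 0.06268307422329121
climb mm along axis 4.965509618191706 off-axis mm [-2.5 -0.5 -1. ] torque [-0.5   0.36  0.01]
```

```bash
python3 -m creep '[[0,0,0,0,0,0,1],[0,0,0,0,0,0,1],[0,0,0,0,0,0,1],[0,0,0,0,0,0.12,1],[0,0,0,0,0,0.12,1],[0,0,0,0,0,0.12,1],[0,0,0,0,0,0.12,1],[0,0,0,0,0,0.12,1],[0,0,0,0,0,0.12,1],[0,0,0,0,0,0,1]]'
python3 s.py 5.5
```

```text
time_s: 12.25
tool_pos: [0.4893, -0.0517, 0.1961]
tool_rot: [-173.0, -29.2, 39.8]
force: [-0.2, 0.2, -0.1]
grip_width: 0.0869
shift cm [0.04 0.   0.14] rotvec [ 0.005 -0.001 -0.   ] |.|deg 0.3 q [-12.1  -1.9  31.7 122.3 -34.3  55.4  80.2] t 12.25 F [-0.2  0.2 -0.1] grip 0.08693814053286804
climb mm along axis 6.9959037034784535 off-axis mm [-0.3 -0.2 -0.2] torque [-0.54  0.34 -0.07]
```

```bash
python3 -m creep '[[0,0,0,0,0,0.14,1],[0,0,0,0,0,0.14,1],[0,0,0,0,0,0.14,1],[0,0,0,0,0,0.14,1],[0,0,0,0,0,0.14,1],[0,0,0,0,0,0.14,1],[0,0,0,0,0,0.14,1],[0,0,0,0,0,0.14,1],[0,0,0,0,0,0.14,1],[0,0,0,0,0,0.14,1],[0,0,0,0,0,0.14,1],[0,0,0,0,0,0.14,1],[0,0,0,0,0,0,1]]'
python3 s.py 5.5
```

```text
time_s: 13.55
tool_pos: [0.4904, -0.0525, 0.1981]
tool_rot: [-151.5, 10.2, -54.4]
force: [-0.5, -0.9, 0.1]
grip_width: 0.0867
shift cm [-0.09  0.1   0.31] rotvec [-0.005 -0.006 -0.   ] |.|deg 0.5 q [-10.2  -1.9  29.9 122.1 -34.4  55.5 -18.3] t 13.55 F [-0.5 -0.9  0.1] grip 0.08673387149598537
climb mm along axis 8.74860249244424 off-axis mm [ 1.3 -0.3  0.3] torque [-0.52  0.52  0.01]
```

```bash
python3 -m creep '[[-0.1,0.1,0.1,0,0,0.14,1],[0,0,0.03,0,0,0.14,1],[0,0,0.03,0,0,0.14,1],[0,0,0.03,0,0,0.14,1],[0,0,0.03,0,0,0.14,1],[0,0,0.03,0,0,0.14,1],[0,0,0.03,0,0,0.14,1],[0,0,0.03,0,0,0.14,1],[0,0,0.03,0,0,0.14,1],[0,0,0.03,0,0,0.14,1],[0,0,0.03,0,0,0.14,1],[0,0,0.03,0,0,0.14,1],[0,0,0.03,0,0,0.14,1],[0,0,0.03,0,0,0.14,1],[0,0,0.03,0,0,0.14,1],[0,0,0,0,0,0,1]]'
python3 s.py 5.5
```

```text
time_s: 15.15
tool_pos: [0.4913, -0.0503, 0.1946]
tool_rot: [155.7, 18.5, 178.6]
force: [-0.2, -0.2, -0.3]
grip_width: 0.0872
shift cm [ 0.1  -0.02 -0.1 ] rotvec [-0.003  0.009 -0.   ] |.|deg 0.6 q [  -8.2   -1.6   27.7  122.3  -35.    55.  -138.4] t 15.15 F [-0.2 -0.2 -0.3] grip 0.08715998719345591
climb mm along axis 4.565048997358552 off-axis mm [0.9 0.1 0.4] torque [-0.39  0.45  0.06]
```

```bash
python3 -m creep '[[0,0,0,0,0,0,0],[0,0,0,0,0,0,0],[0,0,0,0,0,0,0],[0,0,0,0,0,0,0],[0,0,0,0,0,0,0],[0,0,-0.03,0,0,-0.12,0],[0,0,-0.03,0,0,-0.12,0],[0,0,-0.03,0,0,-0.12,0],[0,0,-0.03,0,0,-0.12,0],[0,0,-0.03,0,0,-0.12,0],[0,0,-0.03,0,0,-0.12,0],[0,0,-0.03,0,0,-0.12,0],[0,0,-0.03,0,0,-0.12,0],[0,0,-0.03,0,0,-0.12,0],[0,0,-0.03,0,0,-0.12,0],[0,0,0,0,0,0,0]]' 20
python3 s.py 6.5
```

```text
time_s: 16.75
tool_pos: [0.4893, -0.0516, 0.1954]
tool_rot: [-167.9, 27.7, -101.6]
force: [-0.7, -0.7, -0.3]
grip_width: 0.0626
shift cm [-0.05 -0.05 -0.03] rotvec [-0.008 -0.002 -0.   ] |.|deg 0.5 q [ -9.3  -1.9  28.9 122.4 -34.6  55.2 -65.8] t 16.75 F [-0.7 -0.7 -0.3] grip 0.06260877977258164
climb mm along axis 6.344178958467318 off-axis mm [-0.6 -0.3 -0.3] torque [-0.52  0.57  0.04]
```

```bash
R='x'; python3 -m creep '[[0,0,-0.03,0,0,-0.12,0],[0,0,-0.03,0,0,-0.12,0],[0,0,-0.03,0,0,-0.12,0],[0,0,-0.03,0,0,-0.12,0],[0,0,-0.03,0,0,-0.12,0],[0,0,-0.03,0,0,-0.12,0],[0,0,-0.03,0,0,-0.12,0],[0,0,-0.03,0,0,-0.12,0],[0,0,-0.03,0,0,-0.12,0],[0,0,-0.03,0,0,-0.12,0],[0,0,-0.03,0,0,-0.12,0],[0,0,-0.03,0,0,-0.12,0],[0,0,-0.03,0,0,-0.12,0],[0,0,-0.03,0,0,-0.12,0],[0,0,-0.03,0,0,-0.12,0],[0,0,-0.03,0,0,-0.12,0],[0,0,-0.03,0,0,-0.12,0],[0,0,-0.03,0,0,-0.12,0],[0,0,0,0,0,0,0]]'
python3 s.py 9.3
```

```text
time_s: 18.65
tool_pos: [0.4885, -0.0531, 0.1981]
tool_rot: [-162.9, -25.0, 17.3]
force: [-0.6, -1.0, -0.8]
grip_width: 0.0629
shift cm [ 0.06 -0.05  0.02] rotvec [ 0.009 -0.006 -0.   ] |.|deg 0.6 q [-11.9  -2.4  31.5 122.4 -34.   55.3  59.5] t 18.65 F [-0.6 -1.  -0.8] grip 0.0629480506290272
climb mm along axis 9.574280172076573 off-axis mm [-0.3 -0.6 -0.4] torque [-0.69  0.53  0.06]
```

```bash
python3 -m creep '[[0,0,-0.03,0,0,-0.12,0],[0,0,-0.03,0,0,-0.12,0],[0,0,-0.03,0,0,-0.12,0],[0,0,-0.03,0,0,-0.12,0],[0,0,-0.03,0,0,-0.12,0],[0,0,-0.03,0,0,-0.12,0],[0,0,-0.03,0,0,-0.12,0],[0,0,-0.03,0,0,-0.12,0],[0,0,-0.03,0,0,-0.12,0],[0,0,-0.03,0,0,-0.12,0],[0,0,-0.03,0,0,-0.12,0],[0,0,0,0,0,0,0]]'
python3 s.py 11.5
```

```text
time_s: 19.85
tool_pos: [0.4879, -0.0541, 0.1999]
tool_rot: [158.5, -21.4, 100.3]
force: [0.0, 0.1, -0.8]
grip_width: 0.063
shift cm [0.08 0.05 0.01] rotvec [ 0.009  0.008 -0.   ] |.|deg 0.7 q [-13.8  -2.7  33.5 122.4 -33.5  55.4 134.4] t 19.85 F [ 0.   0.1 -0.8] grip 0.06296737128473225
climb mm along axis 11.709743960046994 off-axis mm [-0.4 -0.7 -0.5] torque [-0.53  0.45  0.01]
```

```bash
python3 -m creep '[[0,0,0,0,0,0,1],[0,0,0,0,0,0,1],[0,0,0,0,0,0,1],[0,0,0.02,0,0,0.14,1],[0,0,0.02,0,0,0.14,1],[0,0,0.02,0,0,0.14,1],[0,0,0.02,0,0,0.14,1],[0,0,0.02,0,0,0.14,1],[0,0,0.02,0,0,0.14,1],[0,0,0.02,0,0,0.14,1],[0,0,0.02,0,0,0.14,1],[0,0,0.02,0,0,0.14,1],[0,0,0.02,0,0,0.14,1],[0,0,0.02,0,0,0.14,1],[0,0,0.02,0,0,0.14,1],[0,0,0.02,0,0,0.14,1],[0,0,0.02,0,0,0.14,1],[0,0,0,0,0,0,1]]'
python3 s.py 11.5
```

```text
time_s: 21.65
tool_pos: [0.4915, -0.0533, 0.2005]
tool_rot: [-150.5, -7.2, -24.9]
force: [0.6, 0.1, 0.1]
grip_width: 0.087
shift cm [-0.29  0.11 -0.08] rotvec [-0.001 -0.018  0.   ] |.|deg 1.0 q [-10.7  -2.4  30.4 122.2 -34.3  55.1  15.6] t 21.65 F [0.6 0.1 0.1] grip 0.08702634928539928
climb mm along axis 10.821432698203528 off-axis mm [ 3.  -0.3  0.9] torque [-0.63  0.43 -0.04]
```

```bash
python3 -m creep '[[-0.29,0.11,0,0,-0.018,0,1],[0,0,0.01,0,0,0.14,1],[0,0,0.01,0,0,0.14,1],[0,0,0.01,0,0,0.14,1],[0,0,0.01,0,0,0.14,1],[0,0,0.01,0,0,0.14,1],[0,0,0.01,0,0,0.14,1],[0,0,0.01,0,0,0.14,1],[0,0,0.01,0,0,0.14,1],[0,0,0.01,0,0,0.14,1],[0,0,0.01,0,0,0.14,1],[0,0,0.01,0,0,0.14,1],[0,0,0.01,0,0,0.14,1],[0,0,0.01,0,0,0.14,1],[0,0,0.01,0,0,0.14,1],[0,0,0.01,0,0,0.14,1],[0,0,0.01,0,0,0.14,1],[0,0,0.01,0,0,0.14,1],[0,0,0,0,0,0,1]]'
python3 s.py 11.5
```

```text
time_s: 23.55
tool_pos: [0.4872, -0.0527, 0.1977]
tool_rot: [160.5, 23.0, -166.0]
force: [0.0, 0.6, -0.5]
grip_width: 0.0872
shift cm [-0.18 -0.02 -0.21] rotvec [ 0.01  -0.011  0.   ] |.|deg 0.9 q [  -8.3   -1.3   28.4  121.6  -34.4   57.1 -123.4] t 23.55 F [ 0.   0.6 -0.5] grip 0.08723841749018675
climb mm along axis 9.47580765563765 off-axis mm [-1.7 -0.2 -0.7] torque [-0.41  0.49 -0.03]
```

```bash
python3 -m creep '[[-0.18,0,-0.15,0.01,-0.011,0,1],[0,0,0,0,0,0,1],[0,0,0,0,0,0,0],[0,0,0,0,0,0,0],[0,0,0,0,0,0,0],[0,0,0,0,0,0,0],[0,0,0,0,0,0,0],[0,0,-0.03,0,0,-0.12,0],[0,0,-0.03,0,0,-0.12,0],[0,0,-0.03,0,0,-0.12,0],[0,0,-0.03,0,0,-0.12,0],[0,0,-0.03,0,0,-0.12,0],[0,0,-0.03,0,0,-0.12,0],[0,0,-0.03,0,0,-0.12,0],[0,0,-0.03,0,0,-0.12,0],[0,0,-0.03,0,0,-0.12,0],[0,0,-0.03,0,0,-0.12,0],[0,0,-0.03,0,0,-0.12,0],[0,0,0,0,0,0,0]]' 20
python3 s.py 13.5
```

```text
time_s: 25.45
tool_pos: [0.4858, -0.0554, 0.2004]
tool_rot: [-158.8, 21.4, -78.6]
force: [-0.2, 0.1, 0.3]
grip_width: 0.0626
shift cm [-0.14 -0.24 -0.03] rotvec [ 0.004 -0.002 -0.   ] |.|deg 0.3 q [ -9.9  -2.2  29.9 121.9 -33.6  56.5 -44.5] t 25.45 F [-0.2  0.1  0.3] grip 0.06258358298653031
climb mm along axis 13.275565111568188 off-axis mm [-2.  -1.4 -1.3] torque [-0.4   0.58  0.08]
```

```bash
python3 -m creep '[[-0.05,-0.05,-0.03,0,0,-0.12,0],[0,0,-0.03,0,0,-0.12,0],[0,0,-0.03,0,0,-0.12,0],[0,0,-0.03,0,0,-0.12,0],[0,0,-0.03,0,0,-0.12,0],[0,0,-0.03,0,0,-0.12,0],[0,0,-0.03,0,0,-0.12,0],[0,0,-0.03,0,0,-0.12,0],[0,0,-0.03,0,0,-0.12,0],[0,0,-0.03,0,0,-0.12,0],[0,0,-0.03,0,0,-0.12,0],[0,0,-0.03,0,0,-0.12,0],[0,0,-0.03,0,0,-0.12,0],[0,0,-0.03,0,0,-0.12,0],[0,0,-0.03,0,0,-0.12,0],[0,0,-0.03,0,0,-0.12,0],[0,0,-0.03,0,0,-0.12,0],[0,0,-0.03,0,0,-0.12,0],[0,0,-0.03,0,0,-0.12,0],[0,0,0,0,0,0,0]]'
python3 s.py 16
```

```text
time_s: 27.45
tool_pos: [0.4865, -0.0577, 0.2045]
tool_rot: [-177.5, -29.6, 48.9]
force: [-1.0, 0.6, -0.1]
grip_width: 0.0627
shift cm [ 0.18 -0.12  0.14] rotvec [0.005 0.005 0.   ] |.|deg 0.4 q [-13.1  -2.8  33.2 121.8 -32.9  56.6  87.3] t 27.45 F [-1.   0.6 -0.1] grip 0.06273759266082993
climb mm along axis 17.532279821848682 off-axis mm [-0.1 -1.9 -0.9] torque [-0.53  0.43  0.04]
```

```bash
python3 -m creep '[[0,0,-0.03,0,0,-0.12,0],[0,0,-0.03,0,0,-0.12,0],[0,0,-0.03,0,0,-0.12,0],[0,0,-0.03,0,0,-0.12,0],[0,0,-0.03,0,0,-0.12,0],[0,0,-0.2,0,0,0,0],[0,0,-0.2,0,0,0,0],[0,0,0,0,0,0,0]]'
python3 s.py 20
```

```text
time_s: 28.25
tool_pos: [0.4846, -0.059, 0.2087]
tool_rot: [164.7, -25.7, 86.5]
force: [0.8, 0.3, -0.7]
grip_width: 0.063
shift cm [0.15 0.05 0.22] rotvec [-0.     0.006  0.   ] |.|deg 0.3 q [-14.   -3.4  34.2 121.6 -32.3  57.1 120.2] t 28.25 F [ 0.8  0.3 -0.7] grip 0.06295389103865655
climb mm along axis 22.286260763309933 off-axis mm [-0.6 -1.3 -0.8] torque [-0.47  0.37 -0.01]
```

```bash
python3 -m creep '[[0,0,-0.4,0,0,0,0],[0,0,-0.5,0,0,0,0],[0,0,-0.6,0,0,0,0],[0,0,-0.8,0,0,0,0],[0,0,-1,0,0,0,0],[0,0,-1.2,0,0,0,0],[0,0,-1.2,0,0,0,0],[0,0,-1.2,0,0,0,0],[0,0,0,0,0,0,0]]'
python3 - <<'E'
from look import *
import runpy,sys
o=env.get_obs();print(o["tool_pos"],o["force"],o["grip_width"],o["qpos"].round(1) if hasattr(o["qpos"],"round") else o["qpos"])
c=optics.read_camera("scene");cv2.imwrite("pics/s2.png",cv2.resize(c["frame"][80:400,140:500],None,fx=1.8,fy=1.8))
# trivet by colour edge in top view
c=optics.read_camera("top");P,uv=pts(c,np.ones((480,640),bool))
np.savez("top1.npz",**c)
f=np.load("top0.npz")["frame"]
hsv=cv2.cvtColor(f,cv2.COLOR_BGR2HSV);print("trivet hsv",np.median(hsv[266:286,173:193].reshape(-1,3),0),"table",np.median(hsv[266:286,230:250].reshape(-1,3),0),"below",np.median(hsv[330:350,160:180].reshape(-1,3),0))
E
```

```text
time_s: 29.15
tool_pos: [0.4628, -0.0908, 0.2754]
tool_rot: [164.7, -25.8, 86.1]
force: [-0.2, -0.2, -0.5]
grip_width: 0.0625
[ 0.46283304 -0.09075557  0.27543008] [-0.23222769 -0.23044402 -0.53815018] 0.062491129959861655 [-11.8  -9.5  34.7 117.8 -26.   65.1 115.5]
trivet hsv [ 14. 129. 118.] table [ 16. 117. 153.] below [ 16. 117. 160.]
```

View pics/s2.png

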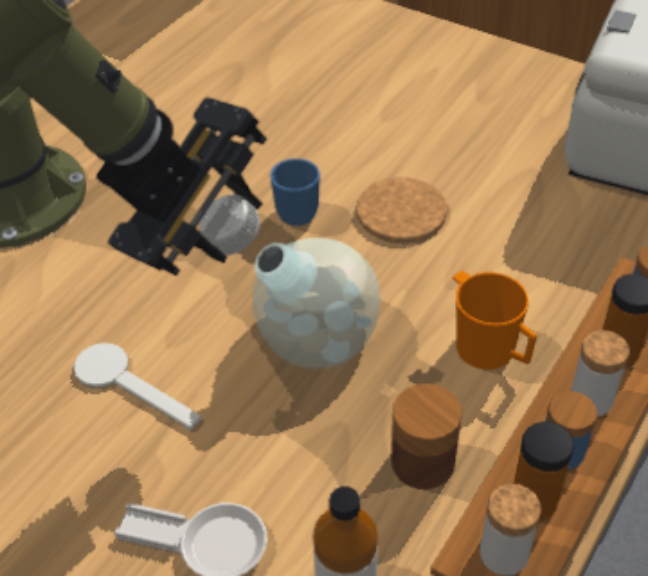

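The cap is clear of the neck at (230,222) in this crop and the jar still stands in place. Next I'll refine the trivet centre and how deep the cap sits in the grip.

```bash
python3 - <<'E'
from look import *
L=lambda n:{k:v if v.ndim else float(v) for k,v in np.load(n).items()}
c=L("top0.npz");hsv=cv2.cvtColor(c["frame"],cv2.COLOR_BGR2HSV)
m=np.zeros((480,640),np.uint8);m[236:318,143:224]=(cv2.GaussianBlur(hsv[...,2],(5,5),0)[236:318,143:224]<138)*255
m=cv2.morphologyEx(m,cv2.MORPH_OPEN,np.ones((7,7)));m=cv2.morphologyEx(m,cv2.MORPH_CLOSE,np.ones((9,9)))
k=max(cv2.findContours(m,0,1)[0],key=cv2.contourArea);e=cv2.fitEllipse(k);print("trivet px",e,plane(c,[e[0]],.012))
P,_=pts(c,np.hypot(*(np.mgrid[:480,:640][::-1]-np.array([183,276])[:,None,None]))<60)
# cap in tool frame
o,c=wrist("w3");P,_=pts(c,np.ones((480,640),bool),o)
R0=Ro.from_euler("xyz",o["tool_rot"],degrees=True).as_matrix();q=(P-o["tool_pos"])@R0
k=(np.hypot(q[:,0],q[:,1])<.03)&(q[:,2]>.025)&(q[:,2]<.06);print(k.sum(),"cap-top depth pct",np.percentile(q[k,2],[5,25,50,75,95]).round(4))
k&=abs(q[:,2]-np.median(q[k,2]))<.004;A=np.c_[q[k,:2],np.ones(k.sum())];s=np.linalg.lstsq(A,q[k,2],rcond=None)[0];print("plane slope deg",np.degrees(s[:2]),"z0",s[2])
T=plane(L("top0.npz"),[e[0]],.012)[0];rel([T[0],T[1],.27],np.eye(3)@align(np.array([0,0,1.]),o),o)
E
```

```text
trivet px ((186.15792846679688, 282.10479736328125), (67.54634857177734, 90.55488586425781), 120.94731903076172) [[0.50246749 0.25492783 0.012     ]]
7984 cap-top depth pct [0.0407 0.0414 0.0419 0.0424 0.0432]
plane slope deg [-0.31557916 -0.37131799] z0 0.04188207530056249
shift cm [31.04 -2.46 15.31] rotvec [ 0.246 -0.455  0.   ] |.|deg 29.7 q [-11.9  -9.4  34.7 117.9 -26.1  65.1 115.5] t 29.25 F [-0.3  0.  -1.9] grip 0.062197921937740916
```

```bash
python3 -m creep '[[1.5,-0.1,0.8,0,0,0,0],[3,-0.15,1.5,0,0,0,0],[3.5,-0.17,1.8,0,0,0,0],[3.5,-0.17,1.8,0,0,0,0],[3.5,-0.17,1.8,0,0,0,0],[3.5,-0.17,1.8,0,0,0,0],[3.5,-0.17,1.8,0,0,0,0],[3.5,-0.17,1.8,0,0,0,0],[3,-0.15,1.5,0,0,0,0],[2,-0.1,1,0,0,0,0],[0,0,0,0.049,-0.091,0,0],[0,0,0,0.049,-0.091,0,0],[0,0,0,0.049,-0.091,0,0],[0,0,0,0.049,-0.091,0,0],[0,0,0,0.049,-0.091,0,0],[0,0,0,0,0,0,0]]'
python3 - <<'E'
from look import *
o,c=wrist("w4");rel([.514,.264,.20],align(np.array([0,0,1.]),o),o)
P,uv=pts(c,np.ones((480,640),bool),o)
k=np.hypot(P[:,0]-.51,P[:,1]-.262)<.085
print("z pct",np.percentile(P[k,2],[5,25,50,75,95]).round(4))
k&=(P[:,2]>.007)&(P[:,2]<.025);Q=P[k];print(k.sum(),Q.min(0).round(3),Q.max(0).round(3))
E
```

```text
time_s: 30.9
tool_pos: [0.5032, 0.2696, 0.2489]
tool_rot: [-177.9, 1.5, 83.0]
force: [0.3, 1.1, -1.5]
grip_width: 0.0623
shift cm [-0.3   1.32  4.86] rotvec [-0.037  0.026 -0.   ] |.|deg 2.6 q [-32.6  11.8   2.1  96.3  -0.5  74.4  52.6] t 30.9 F [ 0.3  1.1 -1.5] grip 0.062276116950950845
z pct [0.0098 0.2631 0.2737 0.2902 0.3001]
6092 [0.451 0.202 0.007] [0.547 0.33  0.013]
```

View pics/w4.png

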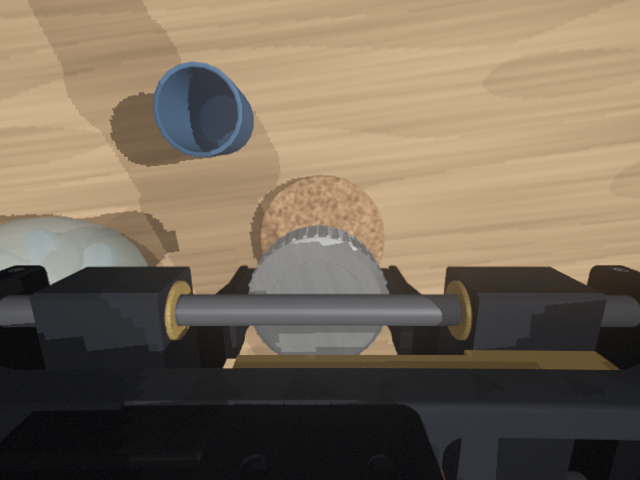

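The cap is still held level, and the trivet is centred at about (0.515, 0.265) (pixels around (320,235)). The teacup at (204,108) is clear.

```bash
python3 -m creep '[[-0.3,1.2,0,-0.037,0.026,0,0],[0,0,0,0,0,0,0],[0,0,2,0,0,0,0],[0,0,3,0,0,0,0],[0,0,3,0,0,0,0],[0,0,3,0,0,0,0],[0,0,2,0,0,0,0],[0,0,0,0,0,0,0]]'
python3 -c "
from goto import *
rel([.515,.265,.084],align(np.array([0,0,1.])))"
```

```text
time_s: 31.75
tool_pos: [0.5107, 0.2618, 0.1147]
tool_rot: [180.0, -0.7, 82.6]
force: [0.6, -0.1, -1.4]
grip_width: 0.0629
shift cm [0.33 0.38 3.07] rotvec [ 0.001 -0.012  0.   ] |.|deg 0.7 q [-31.4  17.7   2.2 105.7  -1.5  56.2  54.1] t 31.75 F [ 0.6 -0.1 -1.4] grip 0.06287224922641294
```

```bash
python3 -m creep '[[0.3,0.3,0.5,0.001,-0.012,0,0],[0,0.1,1,0,0,0,0],[0,0,0.7,0,0,0,0],[0,0,0.3,0,0,0,0],[0,0,0,0,0,0,0]]'
python3 -c "
from goto import *
rel([.515,.265,.083],align(np.array([0,0,1.])));print(env.get_obs()['tool_pos'])"
```

```text
time_s: 32.25
tool_pos: [0.5169, 0.2653, 0.0919]
tool_rot: [179.8, -0.2, 82.5]
force: [0.1, 0.1, -0.9]
grip_width: 0.0627
shift cm [-0.05 -0.18  0.89] rotvec [ 0.004 -0.004 -0.   ] |.|deg 0.3 q [-31.7  20.1   2.3 105.4  -1.1  54.2  53.5] t 32.25 F [ 0.1  0.1 -0.9] grip 0.06266096050480233
[0.51686594 0.26526565 0.09188558]
```

Descend slowly, in small steps, until the force shows contact.

```bash
for i in 1; do python3 -m creep '[[0,-0.1,0.3,0.004,-0.004,0,0],[0,0,0.2,0,0,0,0],[0,0,0.15,0,0,0,0],[0,0,0,0,0,0,0]]'; done
```

```text
time_s: 32.65
tool_pos: [0.5164, 0.2658, 0.0859]
tool_rot: [180.0, -0.1, 82.5]
force: [-0.8, -0.3, -2.4]
grip_width: 0.063
```

```bash
python3 -m creep '[[0,0,0.1,0,0,0,0],[0,0,0,0,0,0,0]]'
```

```text
time_s: 32.85
tool_pos: [0.5165, 0.2658, 0.0849]
tool_rot: [179.9, -0.1, 82.5]
force: [-0.6, 0.2, -1.6]
grip_width: 0.0628
```

```bash
python3 -m creep '[[0,0,0.1,0,0,0,0],[0,0,0,0,0,0,0]]'
```

```text
time_s: 33.05
tool_pos: [0.5165, 0.2659, 0.084]
tool_rot: [179.9, -0.1, 82.5]
force: [0.4, -0.3, -2.6]
grip_width: 0.0627
```

```bash
python3 -m creep '[[0,0,0.1,0,0,0,0],[0,0,0,0,0,0,0]]'
```

```text
time_s: 33.25
tool_pos: [0.5166, 0.2658, 0.083]
tool_rot: [179.9, -0.1, 82.5]
force: [-0.4, -0.4, -1.4]
grip_width: 0.0628
```

```bash
python3 -m creep '[[0,0,0.07,0,0,0,0],[0,0,0,0,0,0,0]]'
```

```text
time_s: 33.45
tool_pos: [0.5167, 0.2659, 0.0823]
tool_rot: [179.9, -0.1, 82.5]
force: [-0.3, -0.8, -1.8]
grip_width: 0.0628
```

```bash
python3 -m creep '[[0,0,0.07,0,0,0,0],[0,0,0,0,0,0,0]]'
```

```text
time_s: 33.65
tool_pos: [0.5169, 0.266, 0.0824]
tool_rot: [179.9, -0.1, 82.5]
force: [0.5, 0.2, -1.1]
grip_width: 0.0627
```

```bash
python3 -m creep '[[0,0,0.07,0,0,0,0],[0,0,0,0,0,0,0]]'
```

```text
time_s: 33.85
tool_pos: [0.517, 0.266, 0.0823]
tool_rot: [179.9, -0.1, 82.5]
force: [-0.4, 0.5, -0.3]
grip_width: 0.0627
```

It stopped at 82.3 mm with the load coming off, so it is in contact. I'll release, back off, and check.

```bash
python3 -m creep '[[0,0,0,0,0,0,0.8],[0,0,0,0,0,0,0.85],[0,0,0,0,0,0,1],[0,0,0,0,0,0,1],[0,0,-0.5,0,0,0,1],[0,0,-1,0,0,0,1],[0,0,-2,0,0,0,1],[0,0,-3,0,0,0,1],[0,0,-4,0,0,0,1],[0,0,-4,0,0,0,1],[0,0,-4,0,0,0,1],[0,0,0,0,0,0,1]]'
python3 - <<'E'
from look import *
o,c=wrist("w5")
P,uv=pts(c,np.ones((480,640),bool),o)
k=(np.hypot(P[:,0]-.515,P[:,1]-.265)<.05)&(P[:,2]<.06)&(P[:,2]>.035);Q=P[k]
n=np.linalg.svd(Q-Q.mean(0),full_matrices=False)[2][2];print("cap top z",np.median(Q[:,2]),"mec",cv2.minEnclosingCircle(np.float32(Q[:,:2])),"tilt",np.degrees(np.arccos(abs(n[2]))))
k=(np.hypot(P[:,0]-.515,P[:,1]-.265)<.085)&(P[:,2]>.006)&(P[:,2]<.018);print("trivet",P[k].min(0),P[k].max(0))
c=optics.read_camera("scene");a=c["frame"][120:360,180:500];cv2.imwrite("pics/f.png",cv2.resize(a,None,fx=2.4,fy=2.4))
for n,(u,v) in dict(top=(307,267)).items():
    c=optics.read_camera(n);z0=np.load("top0.npz");d=np.abs(c["frame"].astype(int)-z0["frame"]).max(2)>40
    for nm,(x,y,r) in dict(jar=(300,258,25),cup=(263,165,25),can=(363,160,20),soy=(450,160,20),tea=(215,343,20),rest=(463,230,25),pad=(403,360,25)).items(): print(nm,d[y-r:y+r,x-r:x+r].mean().round(3))
E
```

```text
time_s: 35.05
tool_pos: [0.5161, 0.2649, 0.2778]
tool_rot: [179.9, -0.1, 82.4]
force: [1.7, 0.9, -0.0]
grip_width: 0.0869
cap top z 0.04026315543441872 mec ((0.5167356729507446, 0.266836553812027), 0.03290910646319389) tilt 0.7283114096060952
trivet [0.45057    0.20143381 0.00630833] [0.58099513 0.33083723 0.01743845]
jar 0.056
cup 0.0
can 0.0
soy 0.0
tea 0.052
rest 0.0
pad 0.0
```

View pics/f.png

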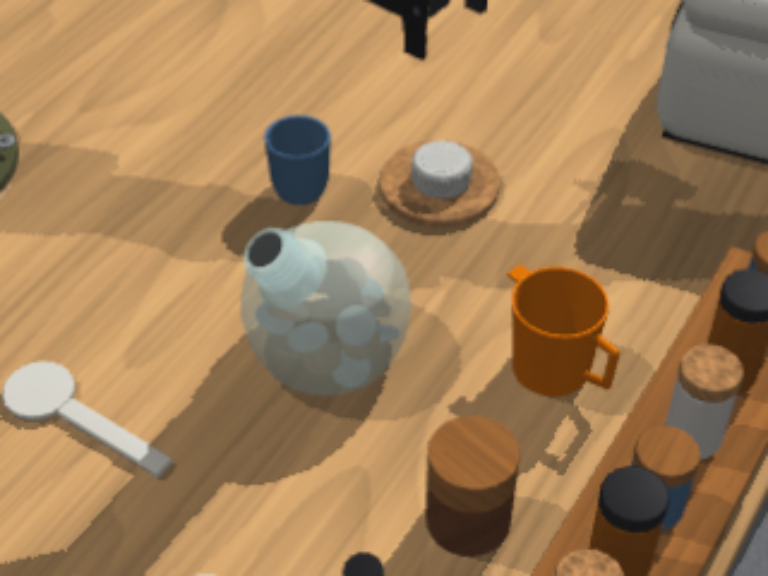

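The cap lies flat at the middle of the trivet (442,168). The jar (326,300) is upright in its place, and the other things in view are where they were.

```bash
python3 -c "
from cell import order;print(order.sign_off())"
```

```text
the job is handed in; nothing more can be done
None
```

The jar is open and the cap is set down on the trivet; I handed the job in at about 35 s of the 72 s allowed.

**What I did:** I unscrewed the cap anticlockwise in three grips at 20 N, about 760° in all. It was already about 17 mm up after some 730°. I lifted it clear along the mouth's axis with forces of 1–3 N, lowered it onto the trivet until the tool stopped, then released it and backed off.

**Last checks:**
- **Cap:** its top reads 40 mm above the table (41 mm expected). It is within 1° of level and about 1 mm from the trivet's centre, so wholly on the trivet.
- **Jar:** the last picture shows it upright in its place. I did not measure its final position.
- **Other things:** comparing the top view before and after showed no change for the measuring cup, canister, bottle, spoon rest and paddle. About 5% of the pixels changed around the jar and the teacup. I put the teacup's down to the arm's shadow, because it looks unmoved.

**One disagreement:** the wrist camera put the cap's edge about 1 mm past the fingertips, and the tool stopped at 82.3 mm. The edge and the tips therefore met the trivet at nearly the same height. If the tips touched first, the cap settled by no more than about a millimetre when I let go.

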